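Pump up the air clamp of a circuit-board holder

TASK

Clamp the circuit board for repair: push the red pump plunger of the board holder down to its stop and let it come all the way back up, again and again, until the green indicator pin stands fully out, with the orange band at its foot showing above the black collar. Nothing is to be picked up: do not touch the pin, and leave the spool, jar, screwdriver and phone where they are. Finish with the plunger fully up and the hand clear.

Things in the scene. Friction and masses are not known exactly. Their poses are not given: they have to be found in the camera images.
- holder: Air-clamp board holder, fixed to the bench. Origin on the bench under it, z up; yaw up to 0.6 rad. Plate 130 (x) x 310 (y -145 to +165) x 12 mm. Upright teal pump barrel, 50 mm diameter, at x 0, y -100, neck top 112 above the bench. Teal indicator turret, 34 mm diameter, at x 0, y -20, its black collar's top 80 above the bench. Green circuit board between rails at y +35 to +155, under 40 high.
- pump_top (a point): Centre of the flat top of the plunger's red cap (44 mm diameter, 14 mm thick, on a 16 mm steel stem); moves with the plunger. 146 mm above the bench when the plunger is up, 128 mm when home: always higher than the pin.
- pump (a joint): Plunger in m: 0 fully up, 0.018 home on its hard stop; straight down. Its spring pushes back with 5 N at the top, 12 N home, plus about 3 N at 0.1 m/s; let go, it comes up by itself in about 0.2 s. A stroke counts if it goes down more than 12 mm and then all the way up; the pin rises while the plunger comes up.
- pin_tip (a point): Centre of the top of the indicator pin: green, 16 mm diameter, with an orange band 7 mm high at its foot, upright in the black collar 80 mm from the plunger axis (to the holder's +y). Its height above the bench is 84 mm plus the value of joint pin. The band stays hidden in the collar until the pin is fully out.
- pin (a joint): Rise of the pin in m: starts between 0 and about 0.023; fully out at 0.040 (stop 0.042). Each full stroke raises it 10 mm (the first one up to 17 mm), two to four strokes in all. It stays where it is between strokes; strokes after it is fully out do nothing.
- spool: Bystander: solder spool with white flanges, upright, 52 mm in diameter, 35 mm high; origin at the centre of its underside.
- jar: Bystander: amber flux jar with black cap, 44 mm in diameter, 45 mm high; origin at the centre of its underside.
- driver: Bystander: screwdriver with yellow handle, 160 mm long, lying on the bench along its x axis, handle to -x.
- phone: Bystander: dark blue phone lying flat, 75 x 155 x 9 mm (x, y, z); origin at the centre of its underside.

How it is judged:
By the outcome, as a careful person would: the job done as asked, in the order asked, and still so for the second after the job is handed in, with the robot touching nothing.
It also fails if it takes over 45 s, if anything falls off the work surface, if the arm or the gripper's body presses on something with over 40 N, if the wrist force passes 120 N, or if a joint passes its speed limit or range.

ROBOT

A 6-joint arm with a two-finger parallel gripper is mounted at the origin on the work surface. World frame = base frame: x ahead of the robot, y to its left, z up, the work surface at z = 0. Lengths are in m, angles in rad, forces in N, time in s.
With the tool pointing down it reaches from about 0.275 to 0.725 m from the base axis. Payload 15.9 kg.
Tool frame: the origin (TCP) lies on the centre line of the jaws, within the pads' length; the fingertips stand 17 mm ahead of it and the grasp point (between the pads) lies 2 mm behind it; z points along the fingers, y is the line along which they close (so a half turn about z gives the same grasp; the last joint's range is limited). The gripper opens to 85 mm and grips with 20 to 120 N. Pads are 22 mm wide; open, the fingers measure 114 mm over their backs; the gripper's body (76 mm by 85 mm) begins 54 mm behind the grasp point. The pads swing forward as they close: fully open they stand 13 mm farther back than shut.
Start: joints at [-1.231, 0.213, -0.034, 1.323, 0, 1.571], TCP at [0.167, -0.471, 0.248] pointing down, gripper open.
Joint ranges: [-2.98, 2.98], [-0.74, 1.72], [-1.14, 1.35], [-2.1, 2.04], [-1.57, 1.44], [-3.14, 3.14]. Speed limits (rad/s): [1.89, 1.89, 2.39, 2.57, 3.14, 3.14].

INTERFACE

Orientations are given as a rotation vector (axis times angle).
In Python, from plant import bot gives the robot as it stands.
- The arm moves only by the tool drive_tool, never from a script. Its argument "deltas" is one flat list of numbers, 5 for each row, row after row: the opening, from -1 (shut) to 1 (fully open), then the shift along the tool's x, y, z in mm, then the turn about the tool's z in rad. A call has 1 to 8 rows; each row is the pose to reach, as a shift and turn from the pose commanded when the call began, along the tool's axes at that moment; what a row does not reach only later rows make up. A row lasts 1/8 s, in which the tool goes at most 62.5 mm and 10.7 degrees, less where a joint would pass 70% of its speed; a pose out of reach is approached as far as the arm can. A call with a gripper value outside its range is refused whole. The fingers move at their own pace and stop on an object; "force" is the grip in N (left out, the last holds). Time passes only in rows, so rows that repeat a pose let the fingers close. It gives the time, the measured TCP pose, the force, the opening and the grip force at its end, in the units of the state.
- bot.get_state(): the state, without advancing time (a new reading comes with each control period).
- bot.get_image(name): name is "side" or "top"; returns a dict with "frame" (384x512x3 uint8, red, green, blue), "mtx" (3x3 intrinsics, pixels), "rvec" (rotation vector, rad) and "tvec" (3), from world to camera coordinates, as OpenCV has them. Camera axes: x right, y down, z forward; pixel columns grow to the right and rows downward; lengths in m; the calibration is good to about 2 mm. A picture is of the moment at which its call begins. There is no depth.
- bot.job_done(): hands the job in; it is judged then, once.
Trained networks look in a picture, given as the dict that the camera call returned (one of the last four; its "shot" number tells which), for a name from the list of things; names that differ only in an ending like _2 or _b are one class to them, and where a whole thing is asked for, a point or a joint stands for the part that bears it (a point fixed in the world has none). Each returns a list of dicts, best first, with "p" (0 to 1); they miss things now and then, are a little off and sometimes report something else, mostly with a low value. They report only what shows in the picture. A call takes as long as a camera call.
- bot.trace(picture, label): "mask" (384x512 bool, what is visible of it) and "at" ([column, row] as shares, 0 to 1, of the picture: columns of its width, rows of its height, amid what is visible of it).
- bot.pinpoint(picture, label): "at" ([column, row] as shares, 0 to 1, of the picture: columns of its width, rows of its height: a listed point, or the origin of a listed thing).
The state is a dict: "time_s": time; "q": joint angles; "qvel": joint speeds; "joint_torque": joint torques, N m; "position": TCP position; "orientation": TCP orientation; "ft_force": force on the tool from outside, world axes, zero at the start; "torque": the same for the moment, N m; "width": opening from 0.0 (shut) to 1.0 (fully open); "finger_force": force on a finger pad.
Only numpy, scipy, OpenCV 4.12 (cv2) and the standard library are available. Lean on these libraries where they do the work, as an engineer would, in place of code of your own. Each camera call takes 0.05 s, during which the arm holds its last target. There are 200 camera calls.

## Working session

There is one attempt and no reset: what is moved stays moved. The work goes in short steps, Python scripts to look and compute and a tool call to move; the robot and the scene stay as the last step left them, time stands still between calls to the robot, and variables do not carry over. Pictures are saved under pics/ and viewed, at most 10 in all, crops included, and the job is handed in when it is done.

Besides the shell and the picture viewer there is one more tool, called after ">>>" as name(argument=value, ...) on one line, values as JSON. drive_tool: Moves the arm, as the interface text tells. Its arguments: {"type":"object","properties":{"deltas":{"type":"array","items":{"type":"number"}},"force":{"type":"number"}},"required":["deltas"]}

```bash
mkdir -p pics; cat > h.py <<'E'
import numpy as np, cv2
from plant import bot
def ray(im,at):
    h,w=im["frame"].shape[:2]
    uv=np.array([[at[0]*w,at[1]*h]],float)
    n=np.append(cv2.undistortPoints(uv[None],im["mtx"],None)[0,0],1)
    R=cv2.Rodrigues(np.array(im["rvec"],float))[0]
    return -R.T@np.ravel(im["tvec"]), R.T@n
def onz(im,at,z):
    c,d=ray(im,at); return c+d*(z-c[2])/d[2]
def tri(rs):
    A=0;b=0
    for c,d in rs:
        d=d/np.linalg.norm(d);P=np.eye(3)-np.outer(d,d);A=A+P;b=b+P@c
    return np.linalg.solve(A,b)
def save(im,n): cv2.imwrite("pics/"+n,cv2.cvtColor(im["frame"],cv2.COLOR_RGB2BGR))
E
python3 - <<'E'
from h import *
np.set_printoptions(precision=4,suppress=True)
a={n:bot.get_image(n) for n in("side","top")}
cv2.imwrite("pics/a.png",cv2.cvtColor(cv2.resize(np.vstack([a["side"]["frame"],a["top"]["frame"]]),None,fx=.78,fy=.78),cv2.COLOR_RGB2BGR))
for l in("pump_top","pin_tip","holder","spool","jar","driver","phone"):
    rs=[]
    for n,im in a.items():
        r=bot.pinpoint(im,l)
        if r: print(l,n,r[0]["p"],np.array(r[0]["at"])*[512,384],onz(im,r[0]["at"],{"pump_top":.146,"pin_tip":.09}.get(l,0))); rs.append(ray(im,r[0]["at"]))
    if len(rs)==2: print("  tri",tri(rs))
print(bot.get_state())
E
```

```text
pump_top side 0.72 [263.7824 151.4112] [ 0.5629 -0.074   0.146 ]
pump_top top 0.66 [316.5184 179.5968] [ 0.5618 -0.0776  0.146 ]
  tri [ 0.5627 -0.078   0.1442]
pin_tip side 0.41 [276.2752 185.5104] [ 0.5311 -0.0226  0.09  ]
pin_tip top 0.48 [278.2208 197.4144] [ 0.5285 -0.0008  0.09  ]
  tri [0.5286 0.0002 0.1018]
holder side 0.87 [279.1936 232.2048] [0.5199 0.0217 0.    ]
holder top 0.8 [265.984  203.2896] [0.5237 0.0212 0.    ]
  tri [ 0.5218  0.0213 -0.0001]
spool side 0.87 [221.2864 235.584 ] [0.6419 0.0475 0.    ]
spool top 0.86 [253.0816 157.0944] [0.6404 0.0549 0.    ]
  tri [0.6399 0.0551 0.0052]
jar side 0.93 [323.4816 215.1936] [ 0.4219 -0.0586  0.    ]
jar top 0.8 [297.6256 246.6816] [ 0.4177 -0.0577  0.    ]
  tri [ 0.4198 -0.0579  0.0003]
driver side 0.75 [235.6224 278.8992] [0.592 0.183 0.   ]
driver top 0.79 [208.384  175.4112] [0.5914 0.1662 0.    ]
  tri [ 0.5941  0.1674 -0.0134]
phone side 0.96 [233.1136 179.904 ] [ 0.6546 -0.2138  0.    ]
phone top 0.75 [359.4752 156.096 ] [ 0.6485 -0.2167  0.    ]
  tri [ 0.6522 -0.2175 -0.0025]
{'time_s': 0.8, 'q': array([-1.231 ,  0.2129, -0.0344,  1.3235,  0.    ,  1.5708]), 'qvel': array([-0.001 ,  0.0013, -0.0004,  0.    , -0.0021, -0.0009]), 'joint_torque': array([ -0.0018, -68.59  ,  48.7322,   0.0007,  -0.0002,   0.    ]), 'position': array([ 0.1667, -0.4714,  0.2483]), 'orientation': array([3.0963, 0.5312, 0.    ]), 'ft_force': array([ 0.0565, -0.0436, -0.05  ]), 'torque': array([ 0.0355, -0.0217,  0.0032]), 'finger_force': 0.0, 'width': 1.0013025933544701}
```

View pics/a.png

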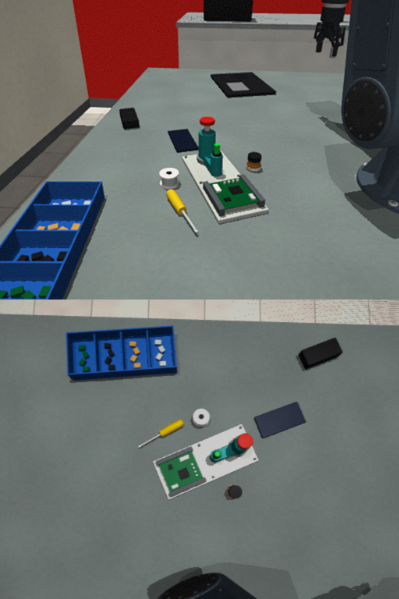

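The side view (upper half) shows the red cap near (264,151) and the green pin near (276,185). The top view agrees: cap (316,180), pin (278,197). The pump top triangulates to about (0.5625, -0.077, 0.145). I'll go above it with the gripper shut, turned so the fingers' narrow side faces the pin.

>>> drive_tool(deltas=[-1,505,-240,0,1.49,-1,505,-240,0,1.49,-1,505,-240,0,1.49,-1,505,-240,0,1.49,-1,505,-240,0,1.49,-1,505,-240,0,1.49,-1,505,-240,0,1.49,-1,505,-240,0,1.49], force=40)

```text
time_s: 1.8
position: [0.3584, -0.2967, 0.2482]
orientation: [-2.801, 1.135, -0.053]
ft_force: [-0.3, 0.0, 0.4]
width: 0.0
finger_force: 0.0
```

>>> drive_tool(deltas=[-1,-6,-295,30,0.38,-1,-6,-295,30,0.38,-1,-6,-295,30,0.38,-1,-6,-295,30,0.38,-1,-6,-295,30,0.38,-1,-6,-295,30,0.38,-1,-6,-295,30,0.38,-1,-6,-295,30,0.38])

```text
time_s: 2.8
position: [0.2185, -0.3037, 0.2532]
orientation: [-2.546, 1.53, -0.052]
ft_force: [0.4, -0.2, 0.4]
width: 0.002
finger_force: 0.0
```

```bash
cat > look.py <<'E'
import sys
from h import *
np.set_printoptions(precision=4,suppress=True)
a={n:bot.get_image(n) for n in("side","top")}
for l in("pump_top","pin_tip"):
    rs=[]
    for n,im in a.items():
        r=bot.pinpoint(im,l)
        if r: print(l,n,r[0]["p"],np.array(r[0]["at"])*[512,384]); rs.append(ray(im,r[0]["at"]))
    if len(rs)==2: print("  tri",tri(rs))
f=[cv2.resize(im["frame"][r:r+130,c:c+130],(390,390),interpolation=cv2.INTER_CUBIC) for im,r,c in((a["side"],100,200),(a["top"],130,240))]
cv2.imwrite("pics/"+sys.argv[1],cv2.cvtColor(np.hstack(f),cv2.COLOR_RGB2BGR))
s=bot.get_state()
R=cv2.Rodrigues(s["orientation"])[0]
print(s["time_s"],s["position"],R,"d_tool",R.T@(np.array([.5625,-.077,.145])-s["position"])*1000,s["ft_force"])
E
python3 look.py b.png
```

```text
pump_top side 0.73 [263.9872 153.7152]
pin_tip side 0.56 [273.8176 187.2   ]
pin_tip top 0.49 [278.784  197.4144]
  tri [ 0.5315 -0.0016  0.0963]
3.1 [ 0.2186 -0.3043  0.2532] [[ 0.4726 -0.8734  0.1172]
 [-0.8794 -0.4587  0.1277]
 [-0.0578 -0.1634 -0.9849]] d_tool [ -31.0957 -386.9546  175.8906] [-0.1722  0.497  -0.3124]
```

View pics/b.png

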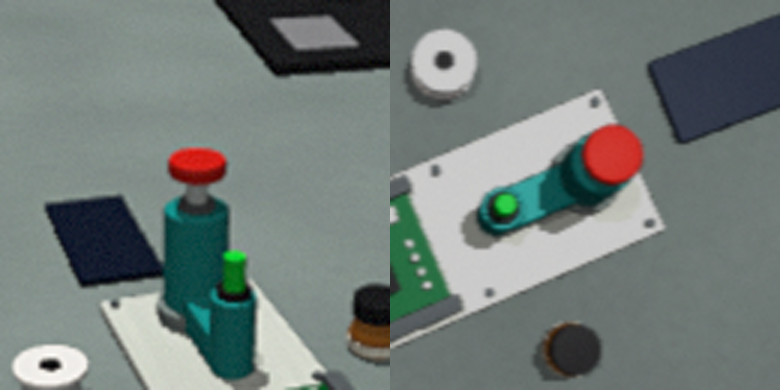

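The crops show cap and pin untouched: red cap at side (264,153), green pin at side (274,187), no band showing. The arm ended up somewhere unexpected and slightly tilted, so I'm checking the joints.

```bash
python3 - <<'E'
from h import *
s=bot.get_state(); print({k:np.round(s[k],3) for k in("time_s","q","qvel","position","orientation","joint_torque")})
E
```

```text
{'time_s': np.float64(3.1), 'q': array([-1.079e+00,  1.000e-03, -2.740e-01,  1.354e+00,  1.640e-01,
        3.141e+00]), 'qvel': array([-0.002,  0.003,  0.   ,  0.002, -0.001, -0.   ]), 'position': array([ 0.219, -0.304,  0.253]), 'orientation': array([-2.546,  1.53 , -0.052]), 'joint_torque': array([ 3.7000e-02, -4.8223e+01,  4.7690e+01,  8.7100e-01,  8.2200e-01,
       -0.0000e+00])}
```

Joint 6 ran into its upper limit, so the turn has to go the other way. I'll unwind it first.

>>> drive_tool(deltas=[-1,0,0,0,-0.18,-1,0,0,0,-0.36,-1,0,0,0,-0.54,-1,0,0,0,-0.72,-1,0,0,0,-0.9,-1,0,0,0,-0.9])

```text
time_s: 3.85
position: [0.2185, -0.3043, 0.2532]
orientation: [-2.986, 0.275, -0.158]
ft_force: [0.6, 0.2, -0.1]
width: -0.001
finger_force: 0.0
```

```bash
cat > st.py <<'E'
from h import *
np.set_printoptions(precision=4,suppress=True)
s=bot.get_state(); R=cv2.Rodrigues(s["orientation"])[0]
print(s["time_s"],s["q"],s["position"],"yaw",np.arctan2(R[1,0],R[0,0]));print(R)
print("d_tool",R.T@(np.array([.5625,-.077,.145])-s["position"])*1000,s["ft_force"])
E
python3 st.py
```

```text
3.85 [-1.0789  0.0009 -0.2739  1.3543  0.1643  2.2416] [ 0.2185 -0.3043  0.2532] yaw -0.19049857745971085
[[ 0.9778 -0.174   0.1171]
 [-0.1885 -0.9737  0.1279]
 [ 0.0918 -0.1471 -0.9849]]
d_tool [ 283.5713 -265.2751  175.8635] [ 0.5692  0.1559 -0.0866]
```

The commanded pose now has a 10° tilt. It leans away from the pin, so pressing still works. I'm going above the cap in the tilted tool axes and turning toward yaw 1.99.

>>> drive_tool(deltas=[-1,288,-272,115,-1.4,-1,288,-272,115,-1.4,-1,288,-272,115,-1.4,-1,288,-272,115,-1.4,-1,288,-272,115,-1.4,-1,288,-272,115,-1.4,-1,288,-272,115,-1.4,-1,288,-272,115,-1.4])

```text
time_s: 4.85
position: [0.5621, -0.0768, 0.2052]
orientation: [-2.534, -1.77, -0.262]
ft_force: [-1.2, -0.1, 0.9]
width: -0.006
finger_force: 0.0
```

```bash
python3 st.py
```

```text
4.85 [-0.2149  0.2831 -0.0648  1.1363  0.1508  1.714 ] [ 0.5621 -0.0768  0.2052] yaw 1.2244434520517442
[[ 0.3351  0.9351  0.1156]
 [ 0.9284 -0.3486  0.1286]
 [ 0.1605  0.0643 -0.9849]]
d_tool [-9.7373 -3.372  59.345 ] [-1.1965 -0.129   0.8973]
```

>>> drive_tool(deltas=[-1,-6.5,-2.5,24,-0.18,-1,-6.5,-2.5,24,-0.36,-1,-6.5,-2.5,24,-0.54,-1,-6.5,-2.5,24,-0.75,-1,-6.5,-2.5,24,-0.75,-1,-6.5,-2.5,24,-0.75])

```text
time_s: 5.6
position: [0.5589, -0.0807, 0.1815]
orientation: [1.727, 2.579, 0.268]
ft_force: [0.1, 1.0, -0.4]
width: 0.003
finger_force: 0.0
```

```bash
python3 st.py; python3 look.py c.png
```

```text
5.6 [-0.2231  0.2879 -0.1194  1.0766  0.1511  0.9635] [ 0.5589 -0.0807  0.1815] yaw 1.9674106512753644
[[-0.3852  0.9154  0.117 ]
 [ 0.9199  0.3708  0.1278]
 [ 0.0736  0.1568 -0.9849]]
d_tool [-0.6465 -1.0165 36.8003] [ 0.1428  1.0334 -0.389 ]
pump_top side 0.82 [265.3184 150.6048]
pump_top top 0.79 [314.0096 183.5904]
  tri [ 0.5561 -0.0718  0.1485]
pin_tip side 0.42 [276.7872 185.3952]
pin_tip top 0.4 [275.2    197.4912]
  tri [0.5276 0.0074 0.1059]
5.9 [ 0.5589 -0.0808  0.1816] [[-0.3891  0.9137  0.1172]
 [ 0.9183  0.3747  0.1277]
 [ 0.0728  0.1573 -0.9849]] d_tool [-0.6235 -1.0143 36.9057] [ 0.251   0.0356 -0.061 ]
```

View pics/c.png

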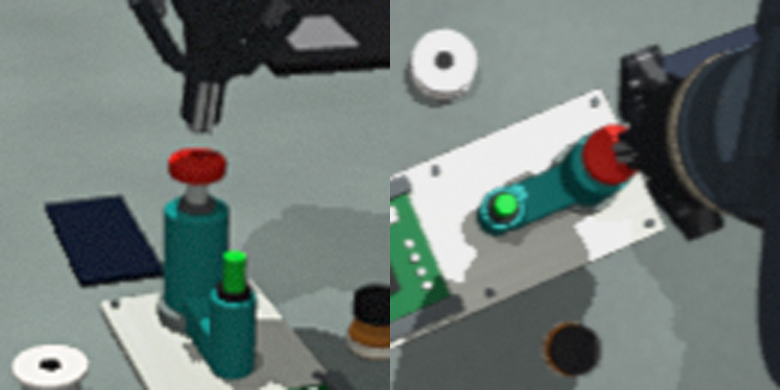

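The tip hangs over the red cap (side crop about (205,130), cap at (197,163)) and is well clear of the pin. I'll press straight down in world z.

>>> drive_tool(deltas=[-1,-1.2,-2.5,15.8,0,-1,-1.8,-3.8,23.6,0,-1,-2.2,-4.7,29.5,0,-1,-2.5,-5.3,33.5,0,-1,-2.5,-5.3,33.5,0])

```text
time_s: 6.52
position: [0.5594, -0.0809, 0.1482]
orientation: [1.719, 2.582, 0.268]
ft_force: [-1.5, -0.5, 9.7]
width: 0.003
finger_force: 5.0
```

>>> drive_tool(deltas=[-1,-0.3,-0.6,3.9,0,-1,-0.4,-0.9,5.9,0,-1,-0.4,-0.9,5.9,0])

```text
time_s: 6.9
position: [0.5598, -0.081, 0.1449]
orientation: [1.718, 2.58, 0.27]
ft_force: [-19.2, -0.4, 45.1]
width: 0.002
finger_force: 22.9
```

Stop reached: the force rose sharply to 45 N. I'll let it come fully up.

>>> drive_tool(deltas=[-1,1.1,2.4,-15,0,-1,2.2,4.7,-30,0,-1,2.2,4.7,-30,0,-1,2.2,4.7,-30,0])

```text
time_s: 7.4
position: [0.5586, -0.0807, 0.1714]
orientation: [1.72, 2.584, 0.267]
ft_force: [-0.1, -0.3, -0.4]
width: -0.003
finger_force: 0.0
```

```bash
python3 st.py; python3 look.py d.png
```

```text
7.4 [-0.2232  0.293  -0.1384  1.0532  0.151   0.9579] [ 0.5586 -0.0807  0.1714] yaw 1.9727856947794382
[[-0.3902  0.9133  0.1163]
 [ 0.9178  0.3758  0.1279]
 [ 0.0731  0.1567 -0.9849]]
d_tool [-0.037   0.8346 26.9158] [-0.1114 -0.3226 -0.4314]
pump_top side 0.73 [261.376  152.2176]
pump_top top 0.7 [316.6208 182.016 ]
  tri [ 0.563  -0.0789  0.1409]
pin_tip side 0.65 [277.1968 180.5184]
pin_tip top 0.49 [281.4976 194.3808]
  tri [ 0.5309 -0.006   0.1109]
7.7 [ 0.5587 -0.0807  0.1716] [[-0.3904  0.9132  0.1165]
 [ 0.9178  0.376   0.1279]
 [ 0.0729  0.1569 -0.9849]] d_tool [-0.0285  0.6966 27.1506] [ 0.3387 -0.2567 -0.3642]
```

View pics/d.png

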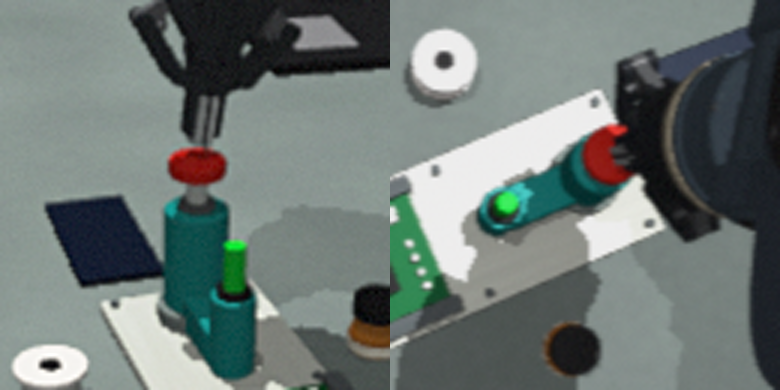

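The pin rose: side crop top from row 251 to 240, with no orange yet. Next stroke.

>>> drive_tool(deltas=[-1,-1.1,-2.4,15,0,-1,-1.7,-3.6,23,0,-1,-2.1,-4.4,28,0,-1,-2.1,-4.4,28,0,-1,-1.1,-2.4,15,0,-1,0,0,0,0,-1,0,0,0,0,-1,0,0,0,0])

```text
time_s: 8.7
position: [0.5586, -0.0807, 0.1713]
orientation: [1.72, 2.584, 0.267]
ft_force: [0.2, -0.0, -0.3]
width: -0.003
finger_force: 0.0
```

```bash
python3 look.py e.png
```

```text
pump_top side 0.78 [263.424  151.1808]
pump_top top 0.66 [313.6    182.2848]
  tri [ 0.5596 -0.0712  0.1471]
pin_tip side 0.7 [277.9136 177.408 ]
pin_tip top 0.42 [280.1152 198.4128]
  tri [ 0.5252 -0.0023  0.1195]
9.0 [ 0.5587 -0.0807  0.1717] [[-0.3904  0.9132  0.1167]
 [ 0.9178  0.376   0.1279]
 [ 0.0729  0.157  -0.9849]] d_tool [-0.0199  0.6606 27.2128] [-0.5342 -0.646  -0.696 ]
```

View pics/e.png

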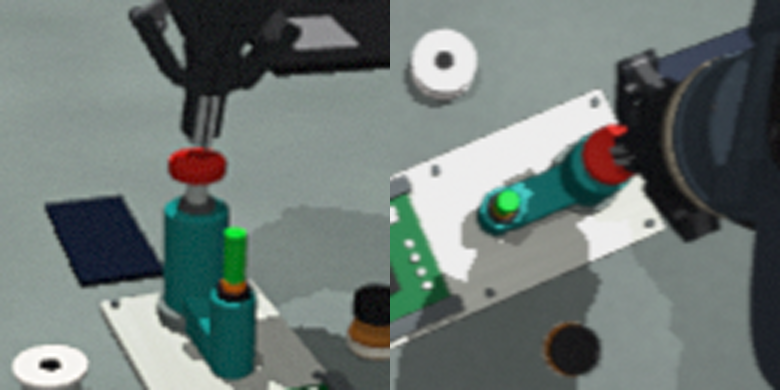

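The orange band now shows above the collar (side crop row ~286). An extra stroke is harmless, so I'll do one more to make sure the pin is fully out, then retreat straight up.

>>> drive_tool(deltas=[-1,-1.1,-2.4,15,0,-1,-1.7,-3.6,23,0,-1,-2.1,-4.4,28,0,-1,-2.1,-4.4,28,0,-1,-1.1,-2.4,15,0,-1,0,0,0,0,-1,0,0,0,0,-1,0,0,0,0])

```text
time_s: 10.0
position: [0.5585, -0.0807, 0.1712]
orientation: [1.72, 2.584, 0.267]
ft_force: [-1.3, -1.2, -0.6]
width: 0.001
finger_force: 0.0
```

>>> drive_tool(deltas=[-1,2.2,4.7,-30,0,-1,4.4,9.4,-59,0,-1,6.2,13.3,-84,0,-1,6.2,13.3,-84,0,-1,6.2,13.3,-84,0])

```text
time_s: 10.62
position: [0.5584, -0.0807, 0.256]
orientation: [1.72, 2.585, 0.267]
ft_force: [-0.0, 0.2, 0.2]
width: 0.001
finger_force: 0.0
```

```bash
python3 look.py f.png
```

```text
pump_top side 0.81 [263.5776 151.6032]
pump_top top 0.84 [315.0848 181.5168]
  tri [ 0.5606 -0.0748  0.1447]
pin_tip side 0.65 [278.016  176.2176]
pin_tip top 0.5 [279.0912 196.608 ]
  tri [0.5268 0.0004 0.1239]
10.925 [ 0.5585 -0.0807  0.2568] [[-0.3904  0.9133  0.1164]
 [ 0.9178  0.376   0.1279]
 [ 0.0731  0.1568 -0.9849]] d_tool [ -6.2849 -12.5033 111.0408] [-0.1157 -0.4065  0.6549]
```

View pics/f.png

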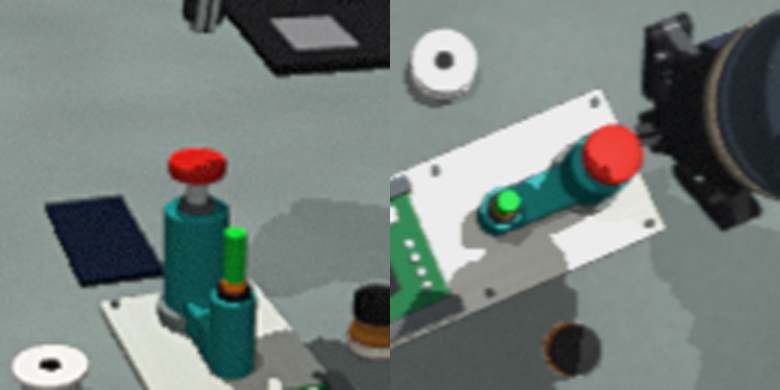

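The picture has the pin unchanged and fully out (tip at 0.124 m, orange band at side crop row ~286). The cap is back up at 0.145 m, the hand is clear, and the bystanders in view have not moved.

```bash
python3 -c "from plant import bot; print(bot.job_done())"
```

```text
the job is handed in; nothing more can be done
None
```

The job is handed in: after three full plunger strokes the green pin stands fully out with its orange band showing, the plunger is fully up, and the hand is clear.

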